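Pin back the sprung gate and load the specimen carriage

TASK

On the slide loader, swing the sprung gate bracket back against its spring by its black plunger knob and push the plunger down into the hidden index slot so that the bracket stays pinned open by itself. Then push the specimen carriage along its guide, at the middle of its cross-bar, until it is fully home against the end stop. Leave the carriage flat in its guide and the vials and other bench things standing where they are.

Things in the scene. Friction and masses are not known exactly. Their poses are not given: they have to be found in the camera images.
- slide_loader: Loader fixed to the bench: bare aluminium bed 90 mm wide (x), 8 mm thick, y from +0.102 to -0.158 m, two steel rails along y (tops 20 mm above the bench, inner faces at x = +-26.5 mm). Origin: on the bench, on the guide's centre line, z up. The carriage starts at the +y end and is pushed home along -y. The bracket's pivot is at x +0.058, y -0.120 m.
- home_stop (a point): Middle of the inner face of the dark steel stop block that ends the guide (loader x 0, y -0.145 m, 18 mm above the bench). The carriage is home when its front touches this face.
- gate_bracket (a joint): Angle (rad) of the sprung steel bracket about its upright pivot: 0 at rest on a stop, growing clockwise seen from above, at most 1.12. The spring drives it back: 4 N at the knob at rest, 8 N at 1 rad. The knob's axis is 75 mm from the pivot, in the loader frame in direction (from +x, anticlockwise positive) -70 degrees minus this angle.
- gate_tip (a point): End of the bracket's gate finger (12 mm wide, 24 to 36 mm above the bench, this point at 30). At rest the finger reaches across the guide and stops the carriage's nose about 45 mm before home; from 0.7 rad on it is clear. Above it is the bracket's quadrant plate, radius 93 mm round the pivot, top 46 mm above the bench.
- plunger (a joint): How far (m) the plunger is pushed down through the bracket: 0 up, 0.010 fully down; 3 N of friction, it stays where left. Under the quadrant a fixed sector, out of sight, has one slot 9 mm wide for the 7 mm round-nosed pin, at a bracket angle of 0.75 to 1.00 rad, other each time: find it by feel. Off the slot the pin stops after about 1.5 mm; in it, its side holds the bracket.
- knob_top (a point): Centre of the top of the plunger's black knob, 88 mm above the bench with the plunger up. Knob round, 24 mm across, 30 mm tall, underside 12 mm above the quadrant plate (fingertips at 60 mm or higher before it is pushed down 10 mm). Grip it from above. A pin pressed onto the sector rubs, so lift it 1.5 mm or press lightly while swinging on.
- carriage: Loose specimen carriage, 0.3 kg: grey runner 42 x 80 x 14 mm with a glass slide on it and a guide shoe 50 mm wide, 56 mm long (1.5 mm play to each rail), raised nose at its front (-y) end, cross-bar at its rear. Origin: centre of the runner's underside, 8 mm above the bench; front face at y -0.040 m. Axes as the loader's. Home: origin at loader y -0.105 m.
- crossbar (a point): Middle of the rear (+y) face of the carriage's steel cross-bar, 0.078 m behind the carriage's origin, 35 mm above the bench. The bar is 100 mm wide (x), 8 mm thick, 23 to 47 mm above the bench, faced with slick white plastic. Pushed here the carriage slides with 1 to 4 N; pushed by the bar's ends (40 mm off) it cocks and jams between the rails.
- vial_a: Amber vial with screw cap, 24 mm across, 73 mm tall, standing on the bench just beyond the loader's stop end; origin at the centre of its foot.
- vial_b: Amber vial with a screw cap and a band, 24 mm across, 73 mm tall, standing on the far side of the loader beside the rails; origin at the centre of its foot.
- jar: White reagent jar, 44 mm across, 94 mm tall, standing to the right; origin at the centre of its foot.
- spanner: Open-ended spanner 142 mm long, 5 mm thick, lying to the right of the loader; origin at its centre underside.
- beaker: Small clear beaker, 59 mm across, 64 mm tall, to the right; origin at the centre of its foot.
- tape: Roll of masking tape, 98 mm across, 25 mm tall, lying behind the loader; origin at its centre underside.
- bench_timer: Bench timer 71 x 77 x 50 mm, at the right; origin at the centre of its underside.

How it is judged:
By the outcome, as a careful person would: the job done as asked, in the order asked, and still so for the second after the job is handed in, with the robot touching nothing.
It also fails if it takes over 64 s, if anything falls off the work surface, if the arm or the gripper's body presses on something with over 40 N, if the wrist force passes 120 N, or if a joint passes its speed limit or range.

ROBOT

A 7-joint arm with a two-finger parallel gripper is mounted at the origin on a cart in front of the work surface, level with it; the furniture and walls round the work are solid. World frame = base frame: x ahead of the robot, y to its left, z up, the work surface at z = 0. Lengths are in m, angles in rad, forces in N, time in s.
With the tool pointing down it reaches from about 0.35 to 0.9 m from the base axis. Payload 8.1 kg.
Tool frame: the origin (TCP) lies at the very end of the fingers, on their centre line; the grasp point (between the pads) lies 19 mm behind it; z points along the fingers, y is the line along which they close (so a half turn about z gives the same grasp; the last joint's range is limited). The gripper opens to 85 mm and grips with 20 to 120 N. Pads are 22 mm wide; open, the fingers measure 114 mm over their backs; the gripper's body (76 mm by 85 mm) begins 54 mm behind the grasp point. The pads swing forward as they close: fully open they stand 13 mm farther back than shut.
Start: joints at [-1.34, 0.434, 0.025, 1.573, -0.012, 1.134, -0.075], TCP at [0.205, 0.591, 0.231] pointing down, gripper open.
Joint ranges: [-2.62, 2.62], [-0.44, 2.09], [-1.27, 1.32], [0.08, 2.57], [-1.32, 4.46], [0.12, 2], [-2.74, 2.74]. Speed limits (rad/s): [2.22, 2.22, 3.01, 3.01, 3.14, 3.14, 3.14].

INTERFACE

Orientations are given as [roll, pitch, yaw] about the fixed x, y, z axes, in that order (R = Rz(yaw) Ry(pitch) Rx(roll)).
In Python, from rig import sense, viewer, job gives the robot as it stands.
- The arm moves only by the tool send_rows, never from a script. Its argument "series" is a list of rows, each a list of 7 numbers: the shift along the tool's x, y, z each as a share of 0.05 m, from -1 to 1, then the turn, a rotation vector about the tool's x, y, z each as a share of 5 degrees, from -1 to 1, then the gripper's target within -1 to 1 (fully open at 1, half-way at 0, shut at -1). A call has 1 to 12 rows; each row shifts and turns the commanded pose from where the row before left it, along the tool's axes as they then stand; what a row does not reach is not made up. A row lasts 1/8 s, in which the tool goes at most 62.5 mm and 10.7 degrees, less where a joint would pass 70% of its speed; a pose out of reach is approached as far as the arm can. A call with a number of a shift or a turn outside -1 to 1 is refused whole. A call with a gripper value outside its range is refused whole. The fingers move at their own pace and stop on an object; "squeeze" is the grip in N (left out, the last holds). Time passes only in rows, so rows that do not move let the fingers close. It gives the time, the measured TCP pose, the force, the opening and the grip force at its end, in the units of the state.
- sense(): the state, without advancing time (a new reading comes with each control period).
- viewer.capture(name): name is "side" or "top"; returns (picture, depth): 400x640x3 uint8, red, green, blue; 400x640 float32, m along the optical axis (not along the pixel's ray), 0 where there is no reading.
- viewer.calibration(name): a dict with "fx", "fy", "cx", "cy" (pixels), "distortion" ([k1, k2, p1, p2, k3] as OpenCV has them; the pictures are not rectified), "R" (3x3) and "t" (3): a world point X has camera coordinates R X + t. Camera axes: x right, y down, z forward; pixel columns grow to the right and rows downward; lengths in m; the calibration is good to about 2 mm. A picture is of the moment at which its call begins. calibration takes no time and is no camera call.
- job.finish_job(): hands the job in; it is judged then, once.
The state is a dict: "t": time; "q": joint angles; "joint_vel": joint speeds; "joint_efforts": joint torques, N m; "eef_pos": TCP position; "ee_rot": TCP orientation; "ft_force": force on the tool from outside, world axes, zero at the start; "torque": the same for the moment, N m; "opening": finger opening in m; "grasp_force": force on a finger pad.
Only numpy, scipy, OpenCV 4.12 (cv2) and the standard library are available. Lean on these libraries where they do the work, as an engineer would, in place of code of your own. Each camera call takes 0.05 s, during which the arm holds its last target. There are 200 camera calls.

## Working session

There is one attempt and no reset: what is moved stays moved. The work goes in short steps, Python scripts to look and compute and a tool call to move; the robot and the scene stay as the last step left them, time stands still between calls to the robot, and variables do not carry over. Pictures are saved under pics/ and viewed, at most 10 in all, crops included, and the job is handed in when it is done.

Besides the shell and the picture viewer there is one more tool, called as name(argument=value, ...) on one line, values as JSON. send_rows: Moves the arm, as the interface text tells. Shift numbers are shares of 0.05 m and turn numbers shares of 5 degrees, none past 1 either way. Its arguments: {"type":"object","properties":{"series":{"type":"array","items":{"type":"array","items":{"type":"number"}}},"squeeze":{"type":"number"}},"required":["series"]}

```bash
mkdir -p pics; cat > h.py <<'E'
import numpy as np, cv2
from rig import sense, viewer, job
def snap(n,f,crop=None,s=1):
    im,d=viewer.capture(n); np.savez('pics/'+f+'.npz',im=im,d=d)
    o=im[...,::-1]
    if crop: a,b,c,e=crop; o=o[b:e,a:c]
    cv2.imwrite('pics/'+f+'.png',cv2.resize(o,None,fx=s,fy=s,interpolation=cv2.INTER_CUBIC)); return im,d
def ray(n,uv):
    c=viewer.calibration(n);K=np.array([[c['fx'],0,c['cx']],[0,c['fy'],c['cy']],[0,0,1]])
    p=cv2.undistortPoints(np.array([[uv]],float),K,np.array(c['distortion'],float))[0,0]
    R=np.array(c['R']);t=np.array(c['t']); return -R.T@t, R.T@np.array([p[0],p[1],1.])
def atz(n,uv,z):
    o,d=ray(n,uv); return o+d*(z-o[2])/d[2]
def atd(n,uv,f):
    d=np.load('pics/'+f+'.npz')['d']; o,r=ray(n,uv); return o+r*d[int(round(uv[1])),int(round(uv[0]))]
E
python3 - <<'E'
from h import *
snap('top','t0');snap('side','s0')
print(sense())
for n in('top','side'):
    c=viewer.calibration(n);print(n,c, -np.array(c['R']).T@np.array(c['t']))
E
```

```text
{'t': 0.1, 'q': array([-1.339603  ,  0.43511214,  0.02496724,  1.57400288, -0.01163081,
        1.13397469, -0.07506287]), 'joint_vel': array([ 0.00133668, -0.00026507,  0.00159097, -0.00166459, -0.00187979,
       -0.00077701,  0.00237817]), 'joint_efforts': array([ 2.84979513e-03, -6.71748948e+01,  1.02746598e+00, -3.16903925e+01,
        1.56244019e-02,  7.20811760e-03, -7.36993059e-06]), 'eef_pos': array([0.20465912, 0.59007384, 0.23063117]), 'ee_rot': array([-3.14024381e+00,  9.25197759e-05,  2.80775985e+00]), 'ft_force': array([ 0.10550718,  0.2557158 , -0.73341757]), 'torque': array([-0.01250379,  0.02958587, -0.00332652]), 'grasp_force': 0.0, 'opening': 0.08527764905352642}
top {'fx': 368.7241595482309, 'fy': 368.7241595482309, 'cx': 320.38399033462474, 'cy': 200.44153669066895, 'distortion': array([-0.07851494,  0.        ,  0.        ,  0.        ,  0.        ]), 'R': array([[-0.00396637, -0.99998946,  0.00231105],
       [-0.98859084,  0.00357315, -0.15058348],
       [ 0.15057364, -0.00288196, -0.9885946 ]]), 't': array([-0.07220475,  0.53314688,  1.11873611])} [ 0.35832557 -0.07088485  1.18642646]
side {'fx': 367.39830297466216, 'fy': 367.39830297466216, 'cx': 322.17016925371615, 'cy': 199.0689922660861, 'distortion': array([0.02519999, 0.        , 0.        , 0.        , 0.        ]), 'R': array([[ 0.91963924, -0.3919915 ,  0.02462392],
       [-0.1584466 , -0.42763166, -0.88995833],
       [ 0.35938607,  0.81453903, -0.45537658]]), 't': array([-0.49284319,  0.12377695,  0.92046579])} [ 0.14204739 -0.89001471  0.54145062]
```

View pics/t0.png

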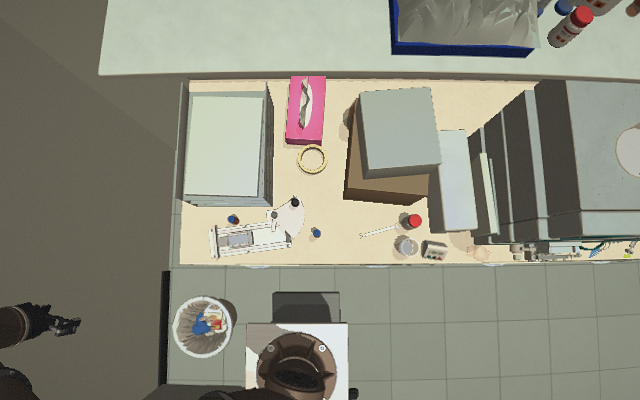

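View pics/s0.png

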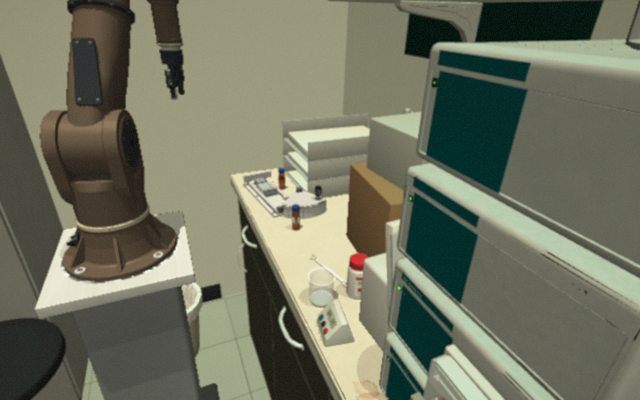

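The top view shows the loader at about (210–300, 195–260), with the cross-bar at left and the knob at about (295,202). The vials are near (233,219) and (316,233). I'll enlarge it.

```bash
python3 - <<'E'
from h import *
im=np.load('pics/t0.npz')['im'][...,::-1]
cv2.imwrite('pics/t0c.png',cv2.resize(im[185:270,200:330],None,fx=6,fy=6,interpolation=cv2.INTER_CUBIC))
E
```

```text
(no output)
```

View pics/t0c.png

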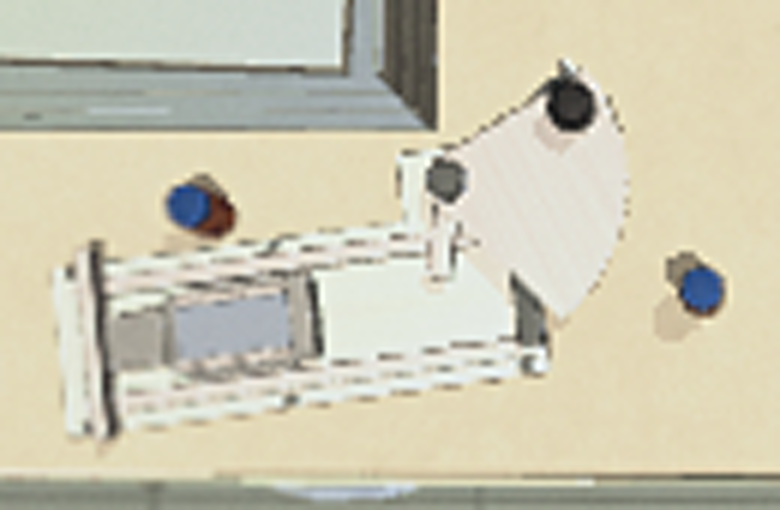

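The enlarged crop is 6x with offset (200,185). It shows the knob at crop (570,103), the bed's rear corners at about (60,268) and (72,432), its front-left corner at about (547,370), and the vial caps at (188,206) and (702,289). I'll enlarge the side view for a second measurement.

```bash
python3 - <<'E'
from h import *
im=np.load('pics/s0.npz')['im'][...,::-1]
cv2.imwrite('pics/s0c.png',cv2.resize(im[160:240,230:340],None,fx=7,fy=7,interpolation=cv2.INTER_CUBIC))
E
```

```text
(no output)
```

View pics/s0c.png

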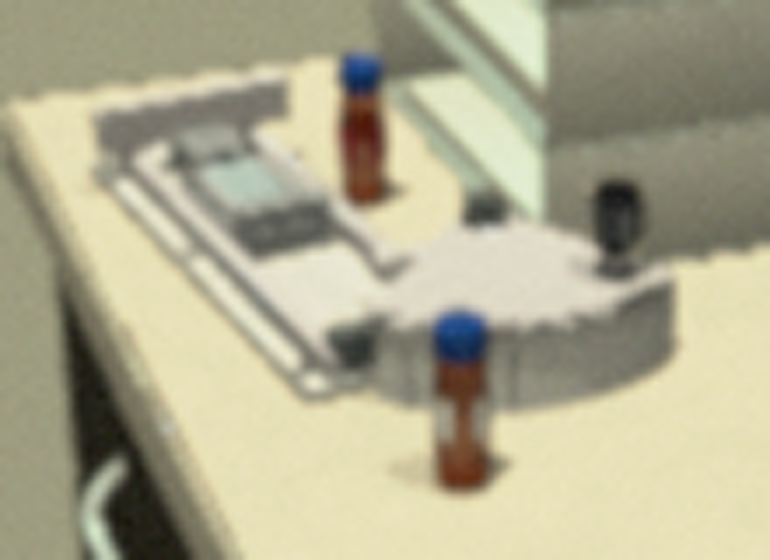

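In the side crop (7x, offset (230,160)) the knob top is at (618,188) and vial A's cap and foot are at (461,320) and (462,485). The cross-bar's top ends are at (97,115) and (290,82). Next I'll fit the loader pose.

```bash
cat > fit.py <<'E'
from h import *
from scipy.optimize import least_squares
T=lambda u,v:(200+(u+.5)/6-.5,185+(v+.5)/6-.5)
S=lambda u,v:(230+(u+.5)/7-.5,160+(v+.5)/7-.5)
kn=(.058+.075*np.cos(np.radians(70)),-.12-.075*np.sin(np.radians(70)),.088)
obs=[('top',T(570,101),kn),('side',S(618,190),kn),
('top',T(60,268),(.045,.102,.008)),('top',T(72,432),(-.045,.102,.008)),('top',T(547,370),(-.045,-.158,.008)),('side',S(312,397),(-.045,-.158,.008)),
('top',T(95,243),(.05,'c',.047)),('top',T(105,436),(-.05,'c',.047)),('side',S(97,115),(-.05,'c',.047)),('side',S(290,82),(.05,'c',.047))]
def proj(n,X):
    c=viewer.calibration(n);K=np.array([[c['fx'],0,c['cx']],[0,c['fy'],c['cy']],[0,0,1]])
    return cv2.projectPoints(np.array([X]),cv2.Rodrigues(np.array(c['R']))[0],np.array(c['t']),K,np.array(c['distortion'],float))[0][0,0]
def L2W(p,P):
    c,s=np.cos(p[2]),np.sin(p[2]);return np.array([p[0]+c*P[0]-s*P[1],p[1]+s*P[0]+c*P[1],P[2]])
def res(p):
    r=[]
    for n,uv,P in obs:
        P=[p[3] if a=='c' else a for a in P]; r+=list(proj(n,L2W(p,P))-uv)
    return np.array(r)
if __name__=='__main__':
    p0=[.5,.1,.14,.09]
    f=least_squares(res,p0,loss='soft_l1');p=f.x;print('pose',p.round(4));print(res(p).reshape(-1,2).round(1))
    print('va',atz('top',T(702,289),.073),atz('side',S(461,320),.073),atz('side',S(462,485),0))
    print('vb',atz('top',T(188,206),.073),atz('side',S(362,62),.073))
    print('knob direct',atz('top',T(570,103),.088),atz('side',S(618,190),.088))
    for th in(0,.2,.4,.6,.7,.75,.8,.9,1.0,1.12):
        a=-np.radians(70)-th;print(th,L2W(p,(.058+.075*np.cos(a),-.12+.075*np.sin(a),.088)).round(4), round(np.degrees(a+p[2]),1))
    print('piv',L2W(p,(.058,-.12,0)),'bar start',L2W(p,(0,p[3]+.004,.035)),'bar home',L2W(p,(0,-.027,.035)))
E
python3 fit.py
```

```text
pose [0.4141 0.1788 0.1309 0.0705]
[[ 0.9  0.3]
 [ 0.5 -0.6]
 [-1.  -0. ]
 [-0.4  0.6]
 [ 1.3  0.3]
 [-0.1 -0.8]
 [-0.7  0.3]
 [ 0.7  0.3]
 [ 0.7 -0.3]
 [ 0.9 -0.9]]
va [ 0.42938742 -0.06227691  0.073     ] [ 0.42950859 -0.06086428  0.073     ] [ 0.42846143 -0.06320267  0.        ]
vb [0.47200354 0.19846518 0.073     ] [0.47185884 0.20053265 0.073     ]
knob direct [0.52192165 0.00365048 0.088     ] [ 0.51900218 -0.00224096  0.088     ]
0 [0.5219 0.0009 0.088 ] -62.5
0.2 [ 0.508  -0.0047  0.088 ] -74.0
0.4 [ 0.4933 -0.0074  0.088 ] -85.4
0.6 [ 0.4783 -0.0071  0.088 ] -96.9
0.7 [ 0.4709 -0.0058  0.088 ] -102.6
0.75 [ 0.4673 -0.0049  0.088 ] -105.5
0.8 [ 0.4637 -0.0038  0.088 ] -108.3
0.9 [ 0.4567 -0.0011  0.088 ] -114.1
1.0 [0.45   0.0023 0.088 ] -119.8
1.12 [0.4425 0.0072 0.088 ] -126.7
piv [0.48726881 0.06740205 0.        ] bar start [0.40438392 0.25264806 0.035     ] bar home [0.41762766 0.15203721 0.035     ]
```

```bash
python3 - <<'E'
from h import *
from fit import T
for uv in [(410,128),(430,60),(340,70),(345,20),(380,100),(100,128),(250,60)]:print(uv,atd('top',T(*uv),'t0').round(3))
d=np.load('pics/t0.npz')['d']
# points in region x .45-.62,y -.1...12 with height
for v in range(170,206,5):print(v,[tuple(atd('top',(u,v),'t0').round(2)) for u in(255,262,268,274,280)])
E
```

```text
(410, 128) [ 0.522  0.096 -0.001]
(430, 60) [0.553 0.081 0.037]
(340, 70) [0.529 0.109 0.152]
(345, 20) [0.552 0.106 0.156]
(380, 100) [0.527 0.102 0.07 ]
(100, 128) [ 0.522  0.266 -0.001]
(250, 60) [0.532 0.15  0.16 ]
170 [(np.float64(0.6), np.float64(0.11), np.float64(0.16)), (np.float64(0.61), np.float64(0.1), np.float64(0.13)), (np.float64(0.61), np.float64(0.08), np.float64(0.12)), (np.float64(0.36), np.float64(-0.07), np.float64(1.19)), (np.float64(0.64), np.float64(0.06), np.float64(-0.0))]
175 [(np.float64(0.59), np.float64(0.11), np.float64(0.16)), (np.float64(0.59), np.float64(0.1), np.float64(0.13)), (np.float64(0.6), np.float64(0.08), np.float64(0.11)), (np.float64(0.62), np.float64(0.08), np.float64(0.0)), (np.float64(0.62), np.float64(0.06), np.float64(0.0))]
180 [(np.float64(0.57), np.float64(0.11), np.float64(0.16)), (np.float64(0.58), np.float64(0.1), np.float64(0.14)), (np.float64(0.58), np.float64(0.08), np.float64(0.11)), (np.float64(0.61), np.float64(0.08), np.float64(-0.0)), (np.float64(0.61), np.float64(0.06), np.float64(-0.0))]
185 [(np.float64(0.56), np.float
[... 680 characters left out ...]
0.08), np.float64(0.1)), (np.float64(0.56), np.float64(0.08), np.float64(-0.0)), (np.float64(0.56), np.float64(0.06), np.float64(0.0))]
200 [(np.float64(0.52), np.float64(0.12), np.float64(0.13)), (np.float64(0.52), np.float64(0.09), np.float64(0.13)), (np.float64(0.53), np.float64(0.08), np.float64(0.1)), (np.float64(0.54), np.float64(0.08), np.float64(0.0)), (np.float64(0.54), np.float64(0.06), np.float64(-0.0))]
205 [(np.float64(0.52), np.float64(0.14), np.float64(0.01)), (np.float64(0.52), np.float64(0.12), np.float64(0.0)), (np.float64(0.52), np.float64(0.1), np.float64(-0.0)), (np.float64(0.52), np.float64(0.08), np.float64(-0.0)), (np.float64(0.52), np.float64(0.06), np.float64(0.0))]
```

```bash
cat > plan.py <<'E'
from h import *
from scipy.spatial.transform import Rotation as Ro
def plan(p,ang,n,g,s=None):
    """rows to TCP p with tool y at world angle ang (deg; None=keep), tool pointing down"""
    s=s or sense();R=Ro.from_euler('xyz',s['ee_rot']);x=np.array(s['eef_pos'])
    ty=R.as_matrix()[:,1]; a0=np.degrees(np.arctan2(ty[1],ty[0]))
    ang=a0 if ang is None else ang
    a=np.radians(ang); y=np.array([np.cos(a),np.sin(a),0]);z=np.array([0,0,-1.]);Rt=Ro.from_matrix(np.c_[np.cross(y,z),y,z])
    rv=(R.inv()*Rt).as_rotvec()/n; rows=[]
    for i in range(n):
        d=R.inv().apply((p-x)/n); rows.append(list((d/.05).round(3))+list((np.degrees(rv)/5).round(3))+[g])
        R=R*Ro.from_rotvec(rv)
    x=[[float(v) for v in r] for r in rows];print(str(x).replace(' ',''))
E
python3 -c "
from plan import *
plan(np.array([.522,.001,.20]),27.5,18,.4)"
```

```text
[[-0.548,-0.503,0.035,-0.001,0.0,0.482,0.4],[-0.568,-0.479,0.035,-0.001,0.0,0.482,0.4],[-0.588,-0.455,0.035,-0.001,0.0,0.482,0.4],[-0.607,-0.43,0.035,-0.001,0.0,0.482,0.4],[-0.624,-0.404,0.035,-0.001,0.0,0.482,0.4],[-0.64,-0.377,0.035,-0.001,0.0,0.482,0.4],[-0.656,-0.35,0.034,-0.001,0.0,0.482,0.4],[-0.67,-0.322,0.034,-0.001,0.0,0.482,0.4],[-0.683,-0.294,0.034,-0.001,0.0,0.482,0.4],[-0.695,-0.265,0.034,-0.001,0.0,0.482,0.4],[-0.705,-0.235,0.034,-0.001,0.0,0.482,0.4],[-0.714,-0.206,0.034,-0.001,0.0,0.482,0.4],[-0.722,-0.175,0.034,-0.001,0.0,0.482,0.4],[-0.729,-0.145,0.034,-0.001,0.0,0.482,0.4],[-0.735,-0.114,0.034,-0.001,0.0,0.482,0.4],[-0.739,-0.083,0.034,-0.001,0.0,0.482,0.4],[-0.742,-0.052,0.034,-0.001,0.0,0.482,0.4],[-0.743,-0.021,0.034,-0.001,0.0,0.482,0.4]]
```

send_rows(series=[[-0.55, -0.5, 0.03, 0, 0, 0.48, 0.4], [-0.57, -0.48, 0.03, 0, 0, 0.48, 0.4], [-0.59, -0.455, 0.03, 0, 0, 0.48, 0.4], [-0.61, -0.43, 0.03, 0, 0, 0.48, 0.4], [-0.62, -0.4, 0.03, 0, 0, 0.48, 0.4], [-0.64, -0.38, 0.03, 0, 0, 0.48, 0.4], [-0.66, -0.35, 0.03, 0, 0, 0.48, 0.4], [-0.67, -0.32, 0.03, 0, 0, 0.48, 0.4], [-0.68, -0.29, 0.03, 0, 0, 0.48, 0.4], [-0.69, -0.265, 0.03, 0, 0, 0.48, 0.4], [-0.7, -0.235, 0.03, 0, 0, 0.48, 0.4]])

```text
t: 1.48
eef_pos: [0.3995, 0.2301, 0.2146]
ee_rot: [-3.141, -0.0, 2.346]
ft_force: [-0.0, 0.3, 0.3]
opening: 0.0601
grasp_force: 0.0
```

```bash
python3 -c "
from plan import *
print(sense()['eef_pos'],sense()['ee_rot'])
plan(np.array([.522,.001,.15]),27.5,8,.4)"
```

```text
[0.39949641 0.23010849 0.21462697] [-3.14128399e+00 -9.42642392e-05  2.34562275e+00]
[[-0.624,-0.182,0.162,-0.0,-0.0,0.422,0.4],[-0.63,-0.159,0.162,-0.0,-0.0,0.422,0.4],[-0.635,-0.135,0.162,-0.0,-0.0,0.422,0.4],[-0.64,-0.112,0.162,-0.0,-0.0,0.422,0.4],[-0.643,-0.088,0.162,-0.0,-0.0,0.422,0.4],[-0.646,-0.065,0.162,-0.0,-0.0,0.422,0.4],[-0.648,-0.041,0.162,-0.0,-0.0,0.422,0.4],[-0.649,-0.017,0.162,-0.0,-0.0,0.422,0.4]]
```

send_rows(series=[[-0.624, -0.182, 0, 0, 0, 0.42, 0.4], [-0.63, -0.16, 0, 0, 0, 0.42, 0.4], [-0.635, -0.135, 0, 0, 0, 0.42, 0.4], [-0.64, -0.11, 0, 0, 0, 0.42, 0.4], [-0.643, -0.09, 0, 0, 0, 0.42, 0.4], [-0.646, -0.065, 0.2, 0, 0, 0.42, 0.4], [-0.648, -0.04, 0.5, 0, 0, 0.42, 0.4], [-0.65, -0.017, 0.5, 0, 0, 0.42, 0.4], [0, 0, 0.3, 0, 0, 0, 0.4], [0, 0, 0, 0, 0, 0, 0.4]])

```text
t: 2.72
eef_pos: [0.521, 0.0029, 0.1387]
ee_rot: [-3.139, -0.001, 2.054]
ft_force: [0.0, 0.8, -0.5]
opening: 0.0598
grasp_force: 0.0
```

```bash
python3 - <<'E'
from plan import *
print(sense()['eef_pos'],sense()['ee_rot'])
plan(np.array([.522,.001,.11]),27.5,2,.4)
snap('side','s1',(260,150,360,220),7)
E
```

```text
[0.52099615 0.00291996 0.13865012] [-3.13889556e+00 -1.25755067e-03  2.05411482e+00]
[[-0.022,0.001,0.286,-0.015,-0.007,0.019,0.4],[-0.022,0.0,0.286,-0.015,-0.007,0.019,0.4]]
```

View pics/s1.png

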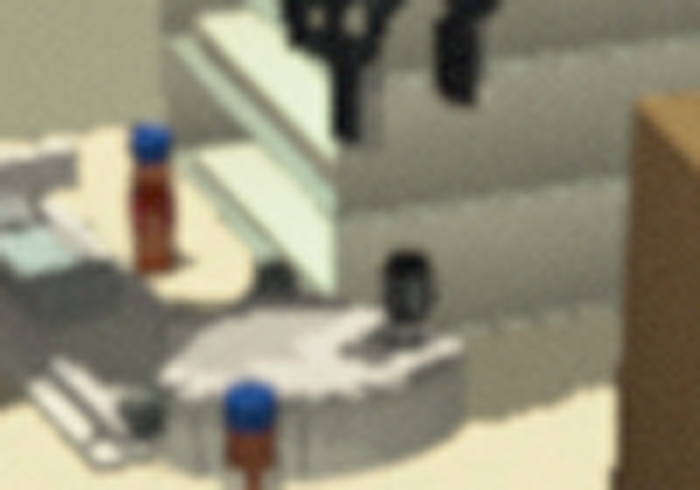

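The fingers straddle the column above the knob: tips at (348,130) and (457,95), knob top at (408,258). I'll go down and grip.

send_rows(series=[[-0.02, 0, 0.4, 0, 0, 0, 0.4], [-0.02, 0, 0.4, 0, 0, 0, 0.4], [0, 0, 0.4, 0, 0, 0, 0.4], [0, 0, 0.26, 0, 0, 0, 0.4], [0, 0, 0, 0, 0, 0, 0.4]])

```text
t: 3.4
eef_pos: [0.5228, 0.0013, 0.0667]
ee_rot: [-3.141, -0.001, 2.055]
ft_force: [-1.1, -1.3, 0.6]
opening: 0.06
grasp_force: 0.0
```

send_rows(series=[[0, 0, 0, 0, 0, 0, -0.2], [0, 0, 0, 0, 0, 0, -0.6], [0, 0, 0, 0, 0, 0, -1], [0, 0, 0, 0, 0, 0, -1], [0, 0, 0, 0, 0, 0, -1], [0, 0, 0, 0, 0, 0, -1]], squeeze=40)

```text
t: 4.15
eef_pos: [0.5228, 0.0004, 0.0668]
ee_rot: [-3.141, -0.0, 2.053]
ft_force: [-3.1, -2.8, 2.3]
opening: 0.0221
grasp_force: 39.1
```

send_rows(series=[[0.003, -0.065, 0, 0, 0, 0.5, -1], [0.003, -0.065, 0, 0, 0, 0.5, -1], [0.003, -0.065, 0, 0, 0, 0.5, -1], [0.003, -0.065, 0, 0, 0, 0.5, -1], [0.003, -0.065, 0, 0, 0, 0.5, -1], [0.003, -0.065, 0, 0, 0, 0.5, -1]])

```text
t: 4.9
eef_pos: [0.5049, -0.0062, 0.0669]
ee_rot: [3.141, 0.001, 1.788]
ft_force: [2.5, -5.5, -3.0]
opening: 0.0218
grasp_force: 39.3
```

send_rows(series=[[0.003, -0.065, 0, 0, 0, 0.5, -1], [0.003, -0.065, 0, 0, 0, 0.5, -1], [0.003, -0.065, 0, 0, 0, 0.5, -1], [0.003, -0.065, 0, 0, 0, 0.5, -1], [0.003, -0.065, 0, 0, 0, 0.5, -1], [0.003, -0.065, 0, 0, 0, 0.5, -1], [0.003, -0.065, 0, 0, 0, 0.5, -1], [0.003, -0.065, 0, 0, 0, 0.5, -1], [0.003, -0.065, 0, 0, 0, 0.5, -1], [0.003, -0.065, 0, 0, 0, 0.5, -1], [0, 0, 0, 0, 0, 0, -1]])

```text
t: 6.28
eef_pos: [0.472, -0.0067, 0.0669]
ee_rot: [3.141, 0.002, 1.352]
ft_force: [0.3, -10.5, -1.3]
opening: 0.0217
grasp_force: 39.4
```

```bash
python3 - <<'E'
from plan import *
snap('side','s2',(260,150,360,220),7)
print(sense()['ft_force'],sense()['torque'])
E
```

```text
[-0.10940993 -9.98517704 -2.38564761] [-2.25550319 -0.14149462  0.38604959]
```

View pics/s2.png

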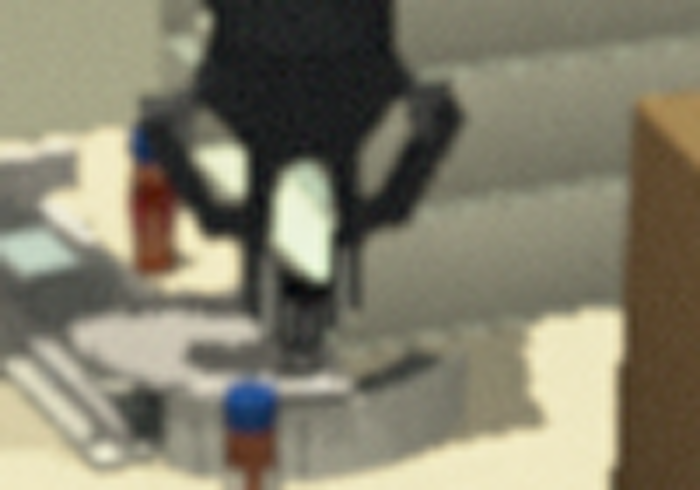

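The gripper holds the knob at about (305,280) and the bracket has swung. I'll ease the radial load and press lightly.

send_rows(series=[[-0.02, 0, 0, 0, 0, 0, -1], [0, 0, 0, 0, 0, 0, -1]])

```text
t: 6.58
eef_pos: [0.4721, -0.0069, 0.0669]
ee_rot: [3.141, 0.001, 1.353]
ft_force: [1.0, -6.6, -1.5]
opening: 0.022
grasp_force: 39.4
```

send_rows(series=[[0, 0, 0.03, 0, 0, 0, -1], [0, 0, 0, 0, 0, 0, -1]])

```text
t: 6.82
eef_pos: [0.4723, -0.0069, 0.0658]
ee_rot: [3.141, 0.0, 1.353]
ft_force: [-0.7, -7.5, 5.9]
opening: 0.0219
grasp_force: 40.2
```

send_rows(series=[[0, 0, 0.02, 0, 0, 0, -1], [0, 0, 0, 0, 0, 0, -1]])

```text
t: 7.08
eef_pos: [0.4724, -0.0069, 0.0654]
ee_rot: [3.141, -0.0, 1.353]
ft_force: [-3.3, -7.5, 17.0]
opening: 0.0221
grasp_force: 41.3
```

send_rows(series=[[-0.01, -0.026, -0.008, 0, 0, 0.2, -1], [0, -0.026, 0, 0, 0, 0.2, -1], [0, 0, 0, 0, 0, 0, -1]])

```text
t: 7.45
eef_pos: [0.4704, -0.0067, 0.0656]
ee_rot: [3.139, -0.0, 1.319]
ft_force: [-1.1, -6.5, 10.8]
opening: 0.022
grasp_force: 40.7
```

send_rows(series=[[0, -0.02, 0, 0, 0, 0.15, -1], [0, -0.02, 0, 0, 0, 0.15, -1]])

```text
t: 7.7
eef_pos: [0.4684, -0.0061, 0.0656]
ee_rot: [3.14, -0.0, 1.292]
ft_force: [-1.4, -8.6, 11.3]
opening: 0.0218
grasp_force: 40.7
```

send_rows(series=[[0, -0.02, 0, 0, 0, 0.15, -1], [0, -0.02, 0, 0, 0, 0.15, -1]])

```text
t: 7.95
eef_pos: [0.4664, -0.0056, 0.0656]
ee_rot: [3.14, -0.0, 1.266]
ft_force: [-1.4, -7.7, 12.4]
opening: 0.0218
grasp_force: 40.8
```

send_rows(series=[[0, -0.02, 0, 0, 0, 0.15, -1], [0, -0.02, 0, 0, 0, 0.15, -1]])

```text
t: 8.2
eef_pos: [0.4645, -0.005, 0.0656]
ee_rot: [3.14, -0.0, 1.24]
ft_force: [-1.4, -7.0, 11.5]
opening: 0.0222
grasp_force: 40.8
```

send_rows(series=[[0, -0.02, 0, 0, 0, 0.15, -1], [0, -0.02, 0, 0, 0, 0.15, -1]])

```text
t: 8.45
eef_pos: [0.4626, -0.0044, 0.0656]
ee_rot: [3.14, -0.0, 1.214]
ft_force: [-1.6, -7.5, 11.7]
opening: 0.022
grasp_force: 40.8
```

send_rows(series=[[0, -0.02, 0, 0, 0, 0.15, -1], [0, -0.02, 0, 0, 0, 0.15, -1]])

```text
t: 8.7
eef_pos: [0.4607, -0.0037, 0.0656]
ee_rot: [3.14, -0.0, 1.187]
ft_force: [-2.1, -7.2, 12.5]
opening: 0.0221
grasp_force: 40.8
```

send_rows(series=[[0, -0.02, 0, 0, 0, 0.15, -1], [0, -0.02, 0, 0, 0, 0.15, -1]])

```text
t: 8.95
eef_pos: [0.4585, -0.0029, 0.0655]
ee_rot: [3.14, -0.0, 1.161]
ft_force: [-2.8, -7.1, 8.8]
opening: 0.0222
grasp_force: 40.4
```

send_rows(series=[[0, 0, 0.01, 0, 0, 0, -1], [0, -0.013, 0, 0, 0, 0.1, -1]])

```text
t: 9.2
eef_pos: [0.4576, -0.0026, 0.065]
ee_rot: [3.141, -0.0, 1.152]
ft_force: [-2.4, -6.2, 10.8]
opening: 0.0222
grasp_force: 40.7
```

send_rows(series=[[0, -0.007, 0.02, 0, 0, 0.05, -1], [0, 0, 0, 0, 0, 0, -1]])

```text
t: 9.45
eef_pos: [0.4569, -0.0024, 0.0642]
ee_rot: [-3.142, -0.001, 1.148]
ft_force: [-5.4, -5.3, 19.6]
opening: 0.0222
grasp_force: 41.5
```

send_rows(series=[[0, -0.013, 0, 0, 0, 0.1, -1], [0, 0, 0, 0, 0, 0, -1]])

```text
t: 9.7
eef_pos: [0.4563, -0.002, 0.0639]
ee_rot: [-3.142, -0.0, 1.139]
ft_force: [-4.7, -6.5, 13.3]
opening: 0.0219
grasp_force: 40.9
```

send_rows(series=[[0, -0.01, 0.02, 0, 0, 0.07, -1], [0, 0, 0.02, 0, 0, 0, -1], [0, 0, 0, 0, 0, 0, -1]])

```text
t: 10.07
eef_pos: [0.4548, -0.0014, 0.061]
ee_rot: [-3.14, 0.001, 1.133]
ft_force: [-2.4, -4.8, -1.0]
opening: 0.0217
grasp_force: 39.5
```

The pin has dropped into the slot, so I'll push it fully down.

send_rows(series=[[0, 0, 0.03, 0, 0, 0, -1], [0, 0, 0.03, 0, 0, 0, -1], [0, 0, 0.03, 0, 0, 0, -1], [0, 0, 0, 0, 0, 0, -1]])

```text
t: 10.58
eef_pos: [0.4549, -0.0014, 0.0575]
ee_rot: [-3.139, -0.001, 1.133]
ft_force: [-9.4, -4.2, 24.8]
opening: 0.0222
grasp_force: 42.1
```

send_rows(series=[[0, 0, 0.015, 0, 0, 0, -1], [0, 0, 0, 0, 0, 0, -1]])

```text
t: 10.82
eef_pos: [0.4549, -0.0014, 0.0573]
ee_rot: [-3.139, -0.002, 1.132]
ft_force: [-12.6, -3.8, 37.8]
opening: 0.022
grasp_force: 43.4
```

send_rows(series=[[0, 0, -0.036, 0, 0, 0, -1], [0, 0, 0, 0, 0, 0, 0.1], [0, 0, 0, 0, 0, 0, 0.1], [0, 0, 0, 0, 0, 0, 0.1], [0, 0, 0, 0, 0, 0, 0.1]])

```text
t: 11.45
eef_pos: [0.4563, -0.0009, 0.0577]
ee_rot: [-3.142, -0.0, 1.136]
ft_force: [-0.6, -0.4, -0.6]
opening: 0.047
grasp_force: 0.0
```

send_rows(series=[[0, 0, -0.3, 0, 0, 0, 0.1], [0, 0, -0.6, 0, 0, 0, 0.1], [0, 0, -0.8, 0, 0, 0, 0.1], [0, 0, -0.6, 0, 0, 0, 0], [0, 0, 0, 0, 0, 0, -0.5]])

```text
t: 12.08
eef_pos: [0.4577, -0.0011, 0.1753]
ee_rot: [3.138, -0.003, 1.136]
ft_force: [-0.4, -0.2, 0.4]
opening: 0.0256
grasp_force: 0.0
```

```bash
python3 - <<'E'
from plan import *
s=sense();print(s['eef_pos'],s['ft_force'])
snap('side','s3',(230,150,350,240),6)
snap('top','t3')
E
```

```text
[ 0.4577079  -0.00112912  0.17529909] [-0.41385747 -0.22845303  0.37961405]
```

View pics/s3.png

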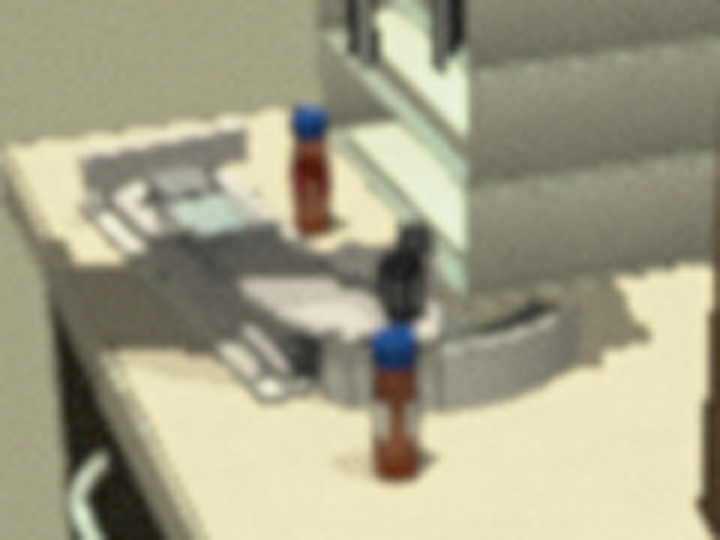

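The bracket stays pinned with the gripper off it: the knob is at (402,260), lowered. Next comes the carriage push.

```bash
python3 -c "
from plan import *
plan(np.array([.398,.300,.12]),7.5,10,-1)"
```

```text
[[0.497,-0.359,0.107,0.001,-0.001,-0.648,-1.0],[0.516,-0.33,0.107,0.001,-0.001,-0.648,-1.0],[0.534,-0.301,0.106,0.001,-0.001,-0.648,-1.0],[0.55,-0.27,0.106,0.001,-0.001,-0.648,-1.0],[0.565,-0.238,0.106,0.001,-0.001,-0.648,-1.0],[0.577,-0.206,0.106,0.001,-0.001,-0.648,-1.0],[0.588,-0.173,0.106,0.001,-0.001,-0.648,-1.0],[0.597,-0.14,0.106,0.001,-0.001,-0.648,-1.0],[0.604,-0.106,0.106,0.001,-0.001,-0.648,-1.0],[0.609,-0.071,0.106,0.001,-0.001,-0.648,-1.0]]
```

send_rows(series=[[0.5, -0.36, 0, 0, 0, -0.65, -1], [0.516, -0.33, 0, 0, 0, -0.65, -1], [0.534, -0.3, 0, 0, 0, -0.65, -1], [0.55, -0.27, 0, 0, 0, -0.65, -1], [0.565, -0.24, 0, 0, 0, -0.65, -1], [0.577, -0.206, 0, 0, 0, -0.65, -1], [0.588, -0.173, 0, 0, 0, -0.65, -1], [0.6, -0.14, 0, 0, 0, -0.65, -1], [0.6, -0.106, 0.5, 0, 0, -0.65, -1], [0.61, -0.07, 0.5, 0, 0, -0.65, -1], [0, 0, 0, 0, 0, 0, -1]])

```text
t: 13.55
eef_pos: [0.3959, 0.3016, 0.1205]
ee_rot: [-3.138, 0.002, 1.708]
ft_force: [0.6, 0.1, 0.3]
opening: -0.0002
grasp_force: 0.0
```

```bash
python3 -c "
from plan import *
s=sense();print(s['eef_pos'],s['ee_rot'],s['q'])
plan(np.array([.398,.300,.030]),7.5,5,-1)
from fit import *
snap('top','t4')
print([atd('top',T(u,v),'t4').round(3) for u,v in [(100,340),(92,340)]])
"
```

```text
[0.39587637 0.30162671 0.12051269] [-3.13825130e+00  2.27381332e-03  1.70784675e+00] [-1.17437387  0.39462856  0.54736037  2.04024003 -0.28669272  0.78461485
 -0.31833487]
[[-0.007,0.009,0.362,-0.008,0.005,0.014,-1.0],[-0.007,0.009,0.362,-0.008,0.005,0.014,-1.0],[-0.007,0.008,0.362,-0.008,0.005,0.014,-1.0],[-0.007,0.008,0.362,-0.008,0.005,0.014,-1.0],[-0.007,0.008,0.362,-0.008,0.005,0.014,-1.0]]
[array([0.405, 0.25 , 0.043]), array([0.405, 0.253, 0.046])]
```

send_rows(series=[[0, 0.01, 0.36, 0, 0, 0.01, -1], [0, 0.01, 0.36, 0, 0, 0.01, -1], [0, 0.01, 0.36, 0, 0, 0.01, -1], [0, 0.01, 0.36, 0, 0, 0.01, -1], [0, 0, 0.36, 0, 0, 0.02, -1], [-0.3, 0, 0, 0, 0, 0, -1], [-0.2, 0, 0, 0, 0, 0, -1], [0, 0, 0, 0, 0, 0, -1]])

```text
t: 14.6
eef_pos: [0.4038, 0.274, 0.0337]
ee_rot: [3.141, -0.0, 1.695]
ft_force: [0.1, 0.0, 0.8]
opening: -0.0001
grasp_force: 0.0
```

```bash
cat > loc.py <<'E'
from plan import *
p=np.array([.4141,.1788]);a=.1309
s=sense();d=np.array(s['eef_pos'])[:2]-p
print('loader xy',np.cos(a)*d[0]+np.sin(a)*d[1],-np.sin(a)*d[0]+np.cos(a)*d[1],s['eef_pos'][2],s['ft_force'].round(1),s['ee_rot'].round(3))
E
python3 loc.py; python3 - <<'E'
from h import *
from fit import *
im,d=snap('top','t5')
cv2.imwrite('pics/t5c.png',cv2.resize(im[175:270,195:325,::-1],None,fx=6,fy=6,interpolation=cv2.INTER_CUBIC))
E
```

```text
loader xy 0.002259809705626602 0.09577375741601825 0.033676318261774904 [0.1 0.  0.8] [ 3.141 -0.     1.695]
```

View pics/t5c.png

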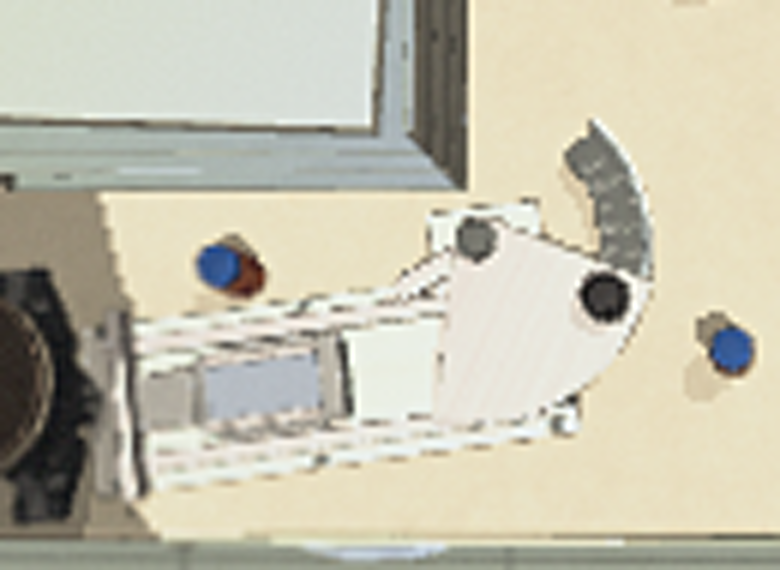

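Bracket open with the finger clear of the guide, knob at (605,297). The gripper is centred behind the cross-bar (125,405).

send_rows(series=[[0, -0.045, 0.06, 0, 0, 0.01, -1], [-0.1, 0, 0, 0, 0, 0, -1], [-0.1, 0, 0, 0, 0, 0, -1], [-0.1, 0, 0, 0, 0, 0, -1], [-0.1, 0, 0, 0, 0, 0, -1]])

```text
t: 15.28
eef_pos: [0.4035, 0.2552, 0.0298]
ee_rot: [3.141, -0.0, 1.697]
ft_force: [-0.2, 2.4, -0.8]
opening: 0.0
grasp_force: 1.1
```

```bash
python3 loc.py
```

```text
loader xy -0.0005517803091413635 0.07709265720756543 0.029810296013770846 [-0.2  2.4 -0.8] [ 3.141 -0.     1.697]
```

send_rows(series=[[-0.1, 0, 0, 0, 0, 0, -1], [-0.1, 0, 0, 0, 0, 0, -1], [-0.1, 0, 0, 0, 0, 0, -1], [-0.1, 0, 0, 0, 0, 0, -1], [-0.1, 0, 0, 0, 0, 0, -1], [-0.1, 0, 0, 0, 0, 0, -1], [-0.1, 0, 0, 0, 0, 0, -1]])

```text
t: 16.15
eef_pos: [0.4079, 0.2203, 0.0298]
ee_rot: [3.141, -0.0, 1.697]
ft_force: [-0.4, 2.7, -0.0]
opening: -0.0003
grasp_force: 1.4
```

send_rows(series=[[-0.1, 0, 0, 0, 0, 0, -1], [-0.1, 0, 0, 0, 0, 0, -1], [-0.1, 0, 0, 0, 0, 0, -1], [-0.1, 0, 0, 0, 0, 0, -1], [-0.1, 0, 0, 0, 0, 0, -1], [-0.1, 0, 0, 0, 0, 0, -1]])

```text
t: 16.9
eef_pos: [0.4116, 0.1904, 0.0298]
ee_rot: [3.142, -0.0, 1.697]
ft_force: [-0.4, 2.7, 1.3]
opening: -0.0001
grasp_force: 1.5
```

```bash
python3 loc.py
```

```text
loader xy -0.0009306766539367889 0.011867596175380132 0.029768714253829855 [-0.4  2.7  1.3] [ 3.142 -0.     1.697]
```

send_rows(series=[[-0.1, 0, 0, 0, 0, 0, -1], [-0.1, 0, 0, 0, 0, 0, -1], [-0.1, 0, 0, 0, 0, 0, -1], [-0.08, 0, 0, 0, 0, 0, -1]])

```text
t: 17.4
eef_pos: [0.414, 0.1716, 0.0298]
ee_rot: [3.142, -0.0, 1.697]
ft_force: [-0.8, 3.1, 1.2]
opening: -0.0002
grasp_force: 1.6
```

send_rows(series=[[-0.04, 0, 0, 0, 0, 0, -1], [-0.04, 0, 0, 0, 0, 0, -1], [-0.04, 0, 0, 0, 0, 0, -1], [0, 0, 0, 0, 0, 0, -1]])

```text
t: 17.9
eef_pos: [0.4147, 0.1656, 0.0297]
ee_rot: [-3.142, 0.0, 1.696]
ft_force: [0.4, 1.9, 0.0]
opening: 0.0
grasp_force: 0.7
```

```bash
python3 loc.py
```

```text
loader xy -0.0010896477762083415 -0.013140641608297856 0.02973665782134839 [0.4 1.9 0. ] [-3.142  0.     1.696]
```

Not yet at the stop, so I'll keep on in small steps until the force rises.

send_rows(series=[[-0.04, 0, 0, 0, 0, 0, -1], [-0.04, 0, 0, 0, 0, 0, -1], [0, 0, 0, 0, 0, 0, -1]])

```text
t: 18.27
eef_pos: [0.4149, 0.163, 0.0298]
ee_rot: [-3.141, -0.001, 1.698]
ft_force: [-1.9, 6.0, -0.5]
opening: -0.0001
grasp_force: 3.6
```

send_rows(series=[[-0.03, 0, 0, 0, 0, 0, -1], [0, 0, 0, 0, 0, 0, -1]])

```text
t: 18.52
eef_pos: [0.4148, 0.1629, 0.0298]
ee_rot: [-3.141, -0.003, 1.699]
ft_force: [-3.0, 12.0, 1.5]
opening: 0.0002
grasp_force: 6.3
```

send_rows(series=[[-0.03, 0, 0, 0, 0, 0, -1], [0, 0, 0, 0, 0, 0, -1]])

```text
t: 18.77
eef_pos: [0.4148, 0.1628, 0.03]
ee_rot: [-3.141, -0.004, 1.701]
ft_force: [-4.4, 18.2, 2.0]
opening: 0.0001
grasp_force: 9.1
```

send_rows(series=[[0.1, 0, 0, 0, 0, 0, -1], [0.4, 0, 0, 0, 0, 0, -1], [0.6, 0, 0, 0, 0, 0, -1], [0.6, 0, -0.3, 0, 0, 0, -1], [0.6, 0, -0.8, 0, 0, 0, -1], [0.6, 0, -0.8, 0, 0, 0, -1], [0.6, 0, -0.8, 0, 0, 0, -1], [0.6, 0, -0.5, 0, 0, 0, -1], [0.6, 0, 0, 0, 0, 0, -1], [0, 0, 0, 0, 0, 0, -1]])

```text
t: 20.02
eef_pos: [0.3854, 0.3938, 0.1895]
ee_rot: [3.141, 0.0, 1.7]
ft_force: [-0.4, -0.5, -0.3]
opening: -0.0001
grasp_force: 0.0
```

```bash
python3 - <<'E'
from h import *
im,d=snap('top','t6');im2,_=snap('side','s6')
a=cv2.resize(im[180:265,195:325,::-1],None,fx=4.5,fy=4.5,interpolation=cv2.INTER_CUBIC)[:,:585]
b=cv2.resize(im2[165:215,230:345,::-1],(585,254),interpolation=cv2.INTER_CUBIC)
o=np.vstack([a[:340],b]);print(o.shape);cv2.imwrite('pics/f6.png',o)
E
```

```text
(594, 585, 3)
```

View pics/f6.png

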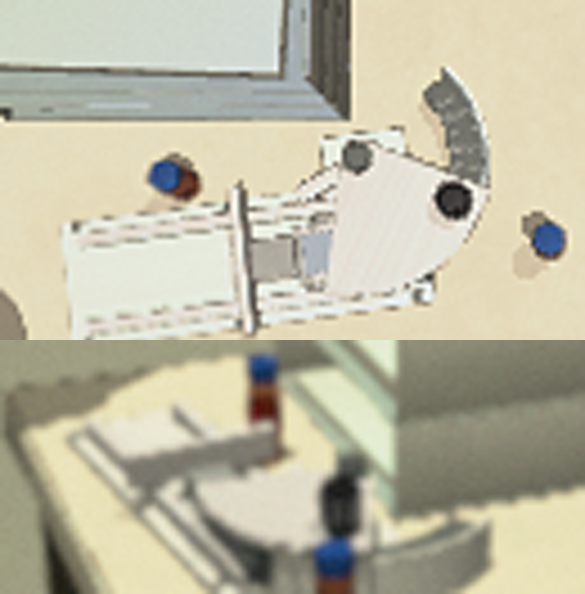

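The carriage is up near the stop and square to the guide, with the cross-bar at (245,258). The bracket is still pinned and the vials are standing. I'll check the bar's position, then hand in.

```bash
python3 - <<'E'
from h import *
X=atz('top',(249.2,237.),.047);d=X[:2]-[.4141,.1788];a=.1309
y=-np.sin(a)*d[0]+np.cos(a)*d[1];print('bar centre y',y,'want -0.031')
if abs(y+.031)<.005: print(job.finish_job())
E
```

```text
bar centre y -0.0329309577764112 want -0.031
the job is handed in; nothing more can be done
None
```

The job is handed in: the bracket stayed pinned open by its plunger (at about 0.92 rad) with the gripper off it, the carriage was pushed home against the stop, and the vials were still standing in the last pictures.

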